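# Find the stripped bolt on a three-port filter manifold and hold its cap open

### The job

The filter manifold is drawing air because the brass bolt of one of its three port caps no longer grips its thread, though all three look alike. Tap the bolt heads straight down from above, one after another, until you find the one that gives, then take that bolt by its head, swing its cap up well past halfway to upright and finish while still holding it there, because it falls shut when let go and I have to change the seal under it. Leave the other two caps shut and do not disturb the things around the manifold.

Things in the scene. Friction and masses are not known exactly. Their poses are not given: they have to be found in the camera images.
- manifold: stainless filter manifold, fixed to the worktop: square header tube on two feet, 290 mm along its own y (the robot's left), three round ports on top, each shut by a hinged cap. Origin: centre of its underside; own x points away from the robot, z up. Port axes at x = 0 and y = +95 (left, 1), 0 (middle, 2), -95 mm (right, 3); bolts at x = -46 mm, hinge pins at x = +40 mm
- bolt_head_1 (a point): centre of the top of the left cap's bolt: knurled brass head 20 mm across, 18 mm tall, 134 mm above the worktop while shut; a 7 mm gap with a light spring parts it from the cap's ear. Nothing stands beside it. It swings with the cap about hinge_pin_1. Pinched along the manifold's y, it can turn between the pads, so the gripper may keep pointing down
- hinge_pin_1 (a point): middle of the left cap's hinge pin, 105 mm above the worktop; the pin lies along the manifold's y, 86 mm behind the bolt's axis and 29 mm below the top of the shut bolt's head
- bolt_1 (a joint): how far the left bolt is pressed down into its cap's ear, m: 0 at rest; a bolt that grips its thread stays under 0.001 when tapped, the stripped one sinks up to 0.005 against a spring of 1 to 3 N and comes back up
- hinge_1 (a joint): opening angle of the left cap, rad: 0 shut, stop at 1.35; its front rises and swings away from the robot. A gripping bolt keeps it shut; with the stripped bolt it swings freely and falls shut from any angle
- cap_1: the left aluminium cap, 0.2 kg with its bolt: a disc 62 mm wide and up to 11 mm thick (top 112 mm above the worktop) with an ear in front, 15 mm wide and 8 mm thick (top at 109 mm), that carries the bolt. Origin on the hinge pin; moves with hinge_1
- bolt_head_2 (a point): centre of the top of the middle cap's bolt: knurled brass head 20 mm across, 18 mm tall, 134 mm above the worktop while shut; a 7 mm gap with a light spring parts it from the cap's ear. Nothing stands beside it. It swings with the cap about hinge_pin_2. Pinched along the manifold's y, it can turn between the pads, so the gripper may keep pointing down
- hinge_pin_2 (a point): middle of the middle cap's hinge pin, 105 mm above the worktop; the pin lies along the manifold's y, 86 mm behind the bolt's axis and 29 mm below the top of the shut bolt's head
- bolt_2 (a joint): how far the middle bolt is pressed down into its cap's ear, m: 0 at rest; a bolt that grips its thread stays under 0.001 when tapped, the stripped one sinks up to 0.005 against a spring of 1 to 3 N and comes back up
- hinge_2 (a joint): opening angle of the middle cap, rad: 0 shut, stop at 1.35; its front rises and swings away from the robot. A gripping bolt keeps it shut; with the stripped bolt it swings freely and falls shut from any angle
- cap_2: the middle aluminium cap, 0.2 kg with its bolt: a disc 62 mm wide and up to 11 mm thick (top 112 mm above the worktop) with an ear in front, 15 mm wide and 8 mm thick (top at 109 mm), that carries the bolt. Origin on the hinge pin; moves with hinge_2
- bolt_head_3 (a point): centre of the top of the right cap's bolt: knurled brass head 20 mm across, 18 mm tall, 134 mm above the worktop while shut; a 7 mm gap with a light spring parts it from the cap's ear. Nothing stands beside it. It swings with the cap about hinge_pin_3. Pinched along the manifold's y, it can turn between the pads, so the gripper may keep pointing down
- hinge_pin_3 (a point): middle of the right cap's hinge pin, 105 mm above the worktop; the pin lies along the manifold's y, 86 mm behind the bolt's axis and 29 mm below the top of the shut bolt's head
- bolt_3 (a joint): how far the right bolt is pressed down into its cap's ear, m: 0 at rest; a bolt that grips its thread stays under 0.001 when tapped, the stripped one sinks up to 0.005 against a spring of 1 to 3 N and comes back up
- hinge_3 (a joint): opening angle of the right cap, rad: 0 shut, stop at 1.35; its front rises and swings away from the robot. A gripping bolt keeps it shut; with the stripped bolt it swings freely and falls shut from any angle
- cap_3: the right aluminium cap, 0.2 kg with its bolt: a disc 62 mm wide and up to 11 mm thick (top 112 mm above the worktop) with an ear in front, 15 mm wide and 8 mm thick (top at 109 mm), that carries the bolt. Origin on the hinge pin; moves with hinge_3
- petri_a: closed petri dish, 67 mm wide, 14 mm tall, to the right in front of the manifold; origin: centre of its underside
- tweezers: steel tweezers, 133 mm long, 10 mm tall, lying in front of the manifold; origin: middle of the underside
- dropper_bottle: small white dropper bottle with a long tip, 27 mm wide, 86 mm tall, behind the manifold; origin: centre of its underside
- bottle_s1: clear bottle with a blue cap, 56 mm wide, 123 mm tall, to the left behind the manifold; origin: centre of its underside

How it is judged:
By the outcome, as a careful person would: the job done as asked, in the order asked, and still so for the second after the job is handed in, while the arm keeps its last pose, push and grip.
It also fails if it takes over 45 s, if anything falls off the work surface, if the arm or the gripper's body presses on something with over 40 N, if the wrist force passes 120 N, or if a joint passes its speed limit or range.

### The arm

A 7-joint arm with a two-finger parallel gripper is mounted at the origin on a cart in front of the work surface, level with it; the furniture and walls round the work are solid. World frame = base frame: x ahead of the robot, y to its left, z up, the work surface at z = 0. Lengths are in m, angles in degrees, forces in N, time in s.
With the tool pointing down it reaches from about 0.425 to 0.875 m from the base axis. Payload 8.4 kg.
Tool frame: the origin (TCP) lies at the centre of the arm's flange, where the gripper is bolted on; the fingertips stand 182 mm ahead of it and the grasp point (between the pads) lies 164 mm ahead of it (nose_length is the z of the fingertips in the tool frame, in m); z points along the fingers, y is the direction in which the jaws open and shut (so a half turn about z gives the same grasp; the last joint's range is limited). The gripper opens to 87 mm and grips with 3 to 60 N. Pads are 19 mm wide; open, the fingers measure 117 mm over their backs; the gripper's body (75 mm by 190 mm) begins 51 mm behind the grasp point.
Start: joints at [70.405, 19.091, 2.286, 83.961, -0.768, 76.965, -3.352], TCP at [0.156, -0.631, 0.405] pointing down, gripper open.
Joint ranges: [-147.57, 147.57], [-21.85, 119.76], [-74.77, 79.35], [14.55, 137.4], [-85.83, 265.84], [4.83, 119.75], [-152.11, 152.11]. Speed limits (degrees/s): [127.2, 127.2, 159.86, 159.86, 180, 180, 180].

### API

Orientations are given as a 3x3 rotation matrix whose columns are the frame's x, y, z axes.
In Python, from plant import read_state, snapshot, sign_off, nose_length gives the robot as it stands.
- The arm moves only by the shell command python3 -m inch 'ROWS' [FORCE]. ROWS is JSON, a list of rows, each an object of numbers: "wx", "wy", "wz": the turn, a rotation vector about the world's x, y, z in rad; "dx", "dy", "dz": the shift along the world's x, y, z in mm; "gripper": the opening, from 0 (shut) to 1 (fully open). A call has 1 to 8 rows; each row shifts and turns the commanded pose from where the row before left it; what a row does not reach is not made up. A row lasts 1/12 s, in which the tool goes at most 41.7 mm and 7.16 degrees, less where a joint would pass 70% of its speed; a pose out of reach is approached as far as the arm can. A call is refused whole if a number of a shift passes 41.7 or a number of a turn 0.125, either way. A call with a gripper value outside its range is refused whole. The fingers move at their own pace and stop on an object; FORCE is the grip in N (left out, the last holds). Time passes only in rows, so rows that do not move let the fingers close. It gives the time, the measured TCP pose, the force and the opening at its end, in the units of the state.
- read_state(): the state, without advancing time (a new reading comes with each control period).
- snapshot(name): name is "side" or "top" or "wrist"; returns a dict with "image" (384x512x3 uint8, red, green, blue), "z_map" (384x512 float32, m along the optical axis (not along the pixel's ray), 0 where there is no reading), "K" (3x3 intrinsics, pixels), "world_to_cam" (4x4, takes a point from world to camera coordinates). Camera axes: x right, y down, z forward; pixel columns grow to the right and rows downward; lengths in m; the calibration is good to about 2 mm. A picture is of the moment at which its call begins.
- sign_off(): hands the job in, once; it reports no verdict.
The state is a dict: "time_s": time; "qpos": joint angles; "joint_velocities": joint speeds; "tau": joint torques, N m; "tool_pos": TCP position; "orientation": TCP orientation; "contact_force": force on the tool from outside, world axes, zero at the start; "torque": the same for the moment, N m; "opening": finger opening in m.
Only numpy, scipy, OpenCV 4.12 (cv2) and the standard library are available. Lean on these libraries where they do the work, as an engineer would, in place of code of your own. Each camera call takes 0.05 s, during which the arm holds its last target.

## Working session

There is one attempt and no reset: what is moved stays moved. The work goes in short steps, Python scripts to look and compute and a shell command to move; the robot and the scene stay as the last step left them, time stands still between calls to the robot, and variables do not carry over. Pictures are saved under pics/ and viewed, and the job is handed in when it is done.

```bash
ls; mkdir -p pics; python3 - <<'E'
from plant import *
import cv2,numpy as np
s=read_state();print(s);print(nose_length)
for n in("side","top","wrist"):
    d=snapshot(n);cv2.imwrite(f"pics/{n}0.png",d["image"][:,:,::-1]);print(n,d["K"].tolist(),np.round(d["world_to_cam"],3).tolist())
E
```

```text
pics
{'time_s': 0.0, 'qpos': array([70.40544538, 19.13172352,  2.28553261, 84.01072535, -0.77050319,
       76.96598687, -3.35205397]), 'joint_velocities': array([ 0.10808085, -0.04700772,  0.06848952,  0.09542321, -0.01529719,
       -0.05627914,  0.04277369]), 'tau': array([-8.93105316e-04, -6.56361866e+01,  1.33457512e+00, -4.03811860e+01,
       -5.99360000e-02,  4.46381886e-02,  1.50531805e-04]), 'tool_pos': array([ 0.15621557, -0.63076847,  0.4038625 ]), 'orientation': array([[ 9.70682578e-01,  2.40364562e-01, -4.57839905e-04],
       [ 2.40364988e-01, -9.70681326e-01,  1.56073609e-03],
       [-6.92709991e-05, -1.62502802e-03, -9.99998677e-01]]), 'contact_force': array([-0.84597218, -0.11573628,  0.00248947]), 'torque': array([ 0.02562674, -0.05799681, -0.03914955]), 'opening': 0.08732121329757161}
0.1822
side [[367.61482186324747, 0.0, 262.4709380144496], [0.0, 367.61482186324747, 191.6432502748757], [0.0, 0.0, 1.0]] [[0.999, 0.041, 0.016, -0.572], [0.037, -0.593, -0.805, 0.195], [-0.024, 0.804, -0.594, 0.935], [0.0, 0.0, 0.0, 1.0]]
top [[361.75842817337826, 0.0, 250.03785077000342], [0.0, 361.75842817337826, 199.86738454138583], [0.0, 0.0, 1.0]] [[-0.037, -0.999, 0.005, 0.195], [-0.973, 0.035, -0.23, 0.549], [0.229, -0.013, -0.973, 1.012], [0.0, 0.0, 0.0, 1.0]]
wrist [[295.15141918918533, 0.0, 257.7617918617929], [0.0, 295.15141918918533, 197.38132835882234], [0.0, 0.0, 1.0]] [[0.241, -0.971, -0.0, -0.649], [-0.941, -0.234, 0.243, -0.031], [-0.236, -0.058, -0.97, 0.388], [0.0, 0.0, 0.0, 1.0]]
```

View pics/side0.png

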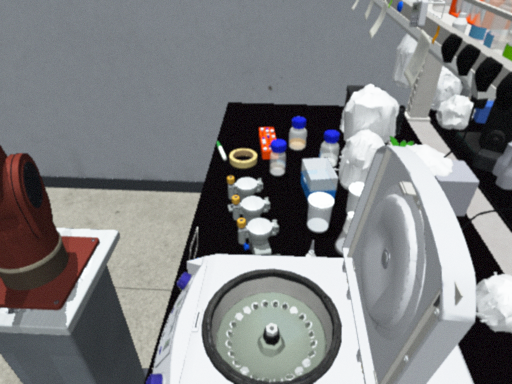

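View pics/top0.png

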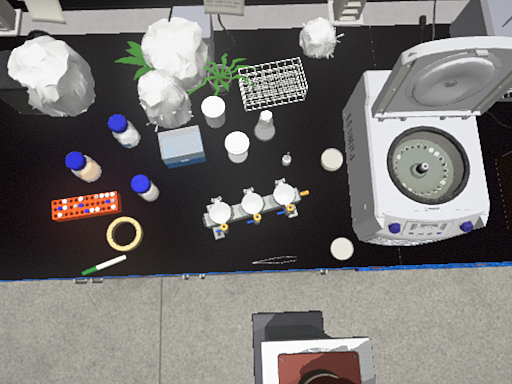

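The side view shows three brass bolts at about (231,181), (237,200), (242,224). The top view shows the same bolts at about (224,230), (257,218), (290,211), with the petri dish at (342,248) and the tweezers at (275,261). The open centrifuge is on the right.

```bash
cat > h.py <<'E'
from plant import *
import cv2,numpy as np
def proj(d,p):
    W=d["world_to_cam"];c=W[:3,:3]@np.asarray(p)+W[:3,3];q=d["K"]@c;return q[:2]/q[2]
def ray(d,u,v):
    W=d["world_to_cam"];R=W[:3,:3];o=-R.T@W[:3,3];return o,R.T@(np.linalg.inv(d["K"])@[u,v,1.])
def plane(d,u,v,z):
    o,r=ray(d,u,v);return o+r*(z-o[2])/r[2]
def depth(d,u,v):
    o,r=ray(d,u,v);return o+r*d["z_map"][int(v),int(u)]
E
python3 - <<'E'
from h import *
for n,box in(("top",(190,180,320,250)),("side",(215,165,300,260))):
    d=snapshot(n);im=d["image"];x0,y0,x1,y1=box
    hsv=cv2.cvtColor(im,cv2.COLOR_RGB2HSV)
    m=cv2.inRange(hsv,(12,110,80),(32,255,255));mm=np.zeros_like(m);mm[y0:y1,x0:x1]=m[y0:y1,x0:x1]
    k,l,st,c=cv2.connectedComponentsWithStats(mm)
    for i in range(1,k):
        if st[i,4]>5: print(n,st[i],c[i].round(1),plane(d,*c[i],.125).round(3),depth(d,*c[i].round()).round(3))
    cv2.imwrite(f"pics/{n}1.png",cv2.resize(im[y0-20:y1+20,x0-20:x1+20,::-1],None,fx=4,fy=4,interpolation=cv2.INTER_CUBIC))
    if n=="top":
        v,u=np.mgrid[0:384:4,0:512:4]
        P=np.array([depth(d,a,b) for a,b in zip(u.ravel(),v.ravel())])
        for a,b in((-.9,-.6),(-.6,-.4),(-.4,-.2),(-.2,-.1)):
            s=P[(P[:,1]>a)&(P[:,1]<b)&(P[:,0]>.25)&(P[:,2]>.03)]
            for xa in np.arange(.3,1,.1):
                t=s[(s[:,0]>=xa)&(s[:,0]<xa+.1)]
                if len(t):print(a,b,xa.round(1),t[:,2].max().round(3),end=' | ')
            print()
E
```

```text
top [300 190   9   6  40] [304.3 192.6] [0.557 0.022 0.125] [0.575 0.01  0.048]
top [286 204   8   8  42] [289.7 207.5] [0.515 0.066 0.125] [0.512 0.066 0.133]
top [253 213   9   8  47] [257.1 216.9] [0.492 0.158 0.125] [0.49  0.159 0.134]
top [220 224   9   7  40] [224.  226.8] [0.468 0.25  0.125] [0.465 0.249 0.136]
-0.9 -0.6 0.4 0.03 | -0.9 -0.6 0.5 0.056 | -0.9 -0.6 0.6 0.076 | -0.9 -0.6 0.8 0.098 | 
-0.6 -0.4 0.4 0.233 | -0.6 -0.4 0.5 0.235 | -0.6 -0.4 0.6 0.238 | -0.6 -0.4 0.7 0.386 | -0.6 -0.4 0.8 0.416 | -0.6 -0.4 0.9 0.207 | 
-0.4 -0.2 0.4 0.241 | -0.4 -0.2 0.5 0.243 | -0.4 -0.2 0.6 0.243 | -0.4 -0.2 0.7 0.502 | -0.4 -0.2 0.8 0.258 | 
-0.2 -0.1 0.4 0.232 | -0.2 -0.1 0.5 0.243 | -0.2 -0.1 0.6 0.242 | -0.2 -0.1 0.7 0.492 | -0.2 -0.1 0.8 0.259 | 
side [226 175   9   9  63] [230.3 179.1] [0.468 0.25  0.125] [0.468 0.242 0.131]
side [232 194   8  11  68] [235.4 199. ] [0.492 0.158 0.125] [0.492 0.148 0.132]
side [237 217   9  11  80] [241.  222.2] [0.515 0.066 0.125] [0.516 0.058 0.133]
```

```bash
ls pics
```

```text
side0.png
side1.png
top0.png
top1.png
wrist0.png
```

Both views agree: bolt 1 is at (0.468, 0.250), bolt 2 at (0.492, 0.158) and bolt 3 at (0.515, 0.066). The spacing is 95 mm, the yaw is about 14.3°, and the heights are about 0.134. The tool's jaw axis already lies along the manifold's y to within 0.5°, so I can keep the orientation. I'll lift clear of the centrifuge (0.243 high) and arc across with the fingers shut.

```bash
python3 -m inch '[{"dz":35,"gripper":0},{"dz":35},{"dx":22,"dy":32},{"dx":22,"dy":32},{"dx":22,"dy":32},{"dx":22,"dy":32},{"dx":22,"dy":32},{"dx":22,"dy":32}]' 10
```

```text
schema error: expected keys wx, wy, wz, dx, dy, dz, gripper
```

View pics/top1.png

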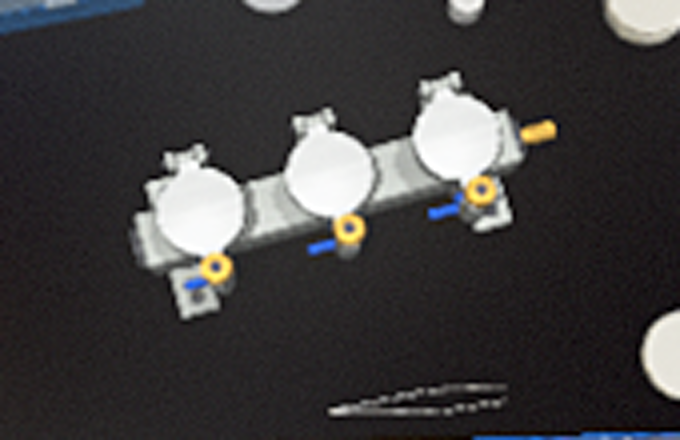

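The crop shows three brass ring-shaped heads in front of the white caps, with clear space around them. Each row needs all seven keys.

```bash
python3 -m inch '[{"wx":0,"wy":0,"wz":0,"dx":0,"dy":0,"dz":35,"gripper":0},{"wx":0,"wy":0,"wz":0,"dx":0,"dy":0,"dz":35,"gripper":0},{"wx":0,"wy":0,"wz":0,"dx":22,"dy":32,"dz":0,"gripper":0},{"wx":0,"wy":0,"wz":0,"dx":22,"dy":32,"dz":0,"gripper":0},{"wx":0,"wy":0,"wz":0,"dx":22,"dy":32,"dz":0,"gripper":0},{"wx":0,"wy":0,"wz":0,"dx":22,"dy":32,"dz":0,"gripper":0},{"wx":0,"wy":0,"wz":0,"dx":22,"dy":32,"dz":0,"gripper":0},{"wx":0,"wy":0,"wz":0,"dx":22,"dy":32,"dz":0,"gripper":0}]' 10
```

```text
time_s: 0.92
tool_pos: [0.289, -0.4371, 0.4748]
orientation: [[0.971, 0.24, -0.0], [0.24, -0.971, -0.0], [-0.0, 0.0, -1.0]]
contact_force: [0.8, -1.3, -0.5]
opening: 0.0415
```

```bash
python3 -m inch '[{"wx":0,"wy":0,"wz":0,"dx":22,"dy":33,"dz":0,"gripper":0},{"wx":0,"wy":0,"wz":0,"dx":22,"dy":33,"dz":0,"gripper":0},{"wx":0,"wy":0,"wz":0,"dx":22,"dy":33,"dz":0,"gripper":0},{"wx":0,"wy":0,"wz":0,"dx":22,"dy":33,"dz":0,"gripper":0},{"wx":0,"wy":0,"wz":0,"dx":22,"dy":33,"dz":0,"gripper":0},{"wx":0,"wy":0,"wz":0,"dx":22,"dy":33,"dz":0,"gripper":0},{"wx":0,"wy":0,"wz":0,"dx":12,"dy":38,"dz":0,"gripper":0},{"wx":0,"wy":0,"wz":0,"dx":12,"dy":38,"dz":0,"gripper":0}]'; python3 -m inch '[{"wx":0,"wy":0,"wz":0,"dx":12,"dy":38,"dz":0,"gripper":0},{"wx":0,"wy":0,"wz":0,"dx":12,"dy":38,"dz":0,"gripper":0},{"wx":0,"wy":0,"wz":0,"dx":12,"dy":38,"dz":0,"gripper":0},{"wx":0,"wy":0,"wz":0,"dx":12,"dy":38,"dz":0,"gripper":0},{"wx":0,"wy":0,"wz":0,"dx":12,"dy":38,"dz":0,"gripper":0},{"wx":0,"wy":0,"wz":0,"dx":12,"dy":38,"dz":0,"gripper":0},{"wx":0,"wy":0,"wz":0,"dx":0,"dy":0,"dz":0,"gripper":0},{"wx":0,"wy":0,"wz":0,"dx":0,"dy":0,"dz":0,"gripper":0}]'
```

```text
time_s: 1.58
tool_pos: [0.4447, -0.163, 0.4747]
orientation: [[0.971, 0.241, 0.0], [0.241, -0.971, 0.0], [0.0, -0.0, -1.0]]
contact_force: [0.8, -0.4, 1.2]
opening: 0.0007
time_s: 2.25
tool_pos: [0.5163, 0.0656, 0.4746]
orientation: [[0.969, 0.245, -0.0], [0.245, -0.969, 0.001], [-0.0, -0.001, -1.0]]
contact_force: [-0.3, -1.4, 0.2]
opening: 0.0009
```

```bash
python3 -m inch '[{"wx":0,"wy":0,"wz":0,"dx":-1,"dy":0,"dz":-30,"gripper":0},{"wx":0,"wy":0,"wz":0,"dx":0,"dy":0,"dz":-30,"gripper":0},{"wx":0,"wy":0,"wz":0,"dx":0,"dy":0,"dz":-30,"gripper":0},{"wx":0,"wy":0,"wz":0,"dx":0,"dy":0,"dz":-30,"gripper":0},{"wx":0,"wy":0,"wz":0,"dx":0,"dy":0,"dz":-25,"gripper":0},{"wx":0,"wy":0,"wz":0,"dx":0,"dy":0,"dz":0,"gripper":0},{"wx":0,"wy":0,"wz":0,"dx":0,"dy":0,"dz":0,"gripper":0}]'
python3 - <<'E'
from h import *
for n in("side","wrist"):
    d=snapshot(n);im=d["image"]
    if n=="side":im=cv2.resize(im[150:270,190:310],None,fx=4,fy=4,interpolation=cv2.INTER_CUBIC)
    cv2.imwrite(f"pics/{n}2.png",im[:,:,::-1])
E
```

```text
time_s: 2.83
tool_pos: [0.515, 0.0619, 0.3294]
orientation: [[0.971, 0.239, -0.002], [0.239, -0.971, -0.0], [-0.002, -0.0, -1.0]]
contact_force: [0.8, -0.5, 0.9]
opening: 0.0006
```

View pics/side2.png

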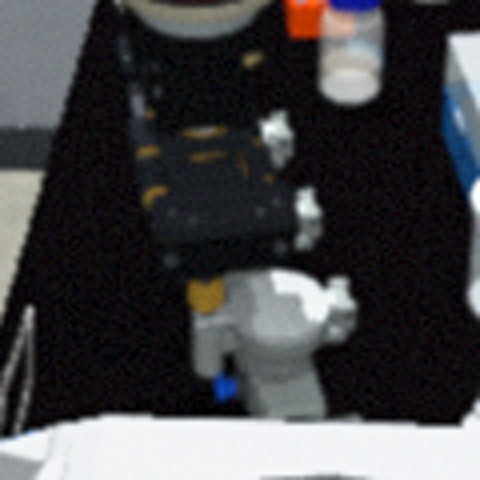

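View pics/wrist2.png

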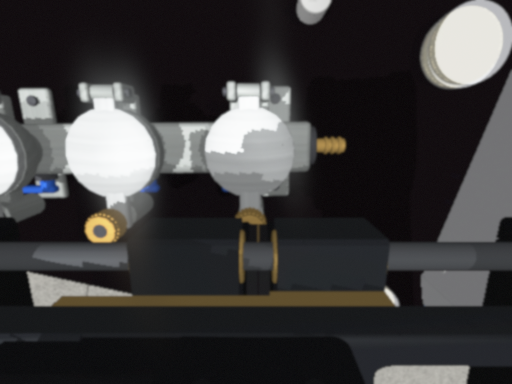

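The wrist view shows the shut fingers at about column 258, over bolt 3 (its visible rim is at about (251,216)). That suggests a 1–4 mm offset, so I'll shift slightly left and then tap slowly.

```bash
python3 -m inch '[{"wx":0,"wy":0,"wz":0,"dx":0,"dy":3,"dz":0,"gripper":0},{"wx":0,"wy":0,"wz":0,"dx":0,"dy":0,"dz":-6,"gripper":0},{"wx":0,"wy":0,"wz":0,"dx":0,"dy":0,"dz":0,"gripper":0},{"wx":0,"wy":0,"wz":0,"dx":0,"dy":0,"dz":0,"gripper":0}]';for i in 1; do python3 -m inch '[{"wx":0,"wy":0,"wz":0,"dx":0,"dy":0,"dz":-3,"gripper":0},{"wx":0,"wy":0,"wz":0,"dx":0,"dy":0,"dz":0,"gripper":0},{"wx":0,"wy":0,"wz":0,"dx":0,"dy":0,"dz":0,"gripper":0}]';done
```

```text
time_s: 3.27
tool_pos: [0.5152, 0.0661, 0.3239]
orientation: [[0.971, 0.241, 0.0], [0.241, -0.971, -0.0], [0.0, 0.0, -1.0]]
contact_force: [0.9, -0.3, 0.7]
opening: -0.0001
time_s: 3.52
tool_pos: [0.5152, 0.0661, 0.3206]
orientation: [[0.971, 0.24, -0.0], [0.24, -0.971, 0.0], [-0.0, -0.0, -1.0]]
contact_force: [0.1, 0.2, 0.1]
opening: 0.0004
```

```bash
python3 -m inch '[{"wx":0,"wy":0,"wz":0,"dx":0,"dy":0,"dz":-3,"gripper":0},{"wx":0,"wy":0,"wz":0,"dx":0,"dy":0,"dz":0,"gripper":0},{"wx":0,"wy":0,"wz":0,"dx":0,"dy":0,"dz":0,"gripper":0}]';  python3 -m inch '[{"wx":0,"wy":0,"wz":0,"dx":0,"dy":0,"dz":-2,"gripper":0},{"wx":0,"wy":0,"wz":0,"dx":0,"dy":0,"dz":0,"gripper":0},{"wx":0,"wy":0,"wz":0,"dx":0,"dy":0,"dz":0,"gripper":0}]'
```

```text
time_s: 3.77
tool_pos: [0.5152, 0.0661, 0.3175]
orientation: [[0.971, 0.24, -0.0], [0.24, -0.971, 0.0], [-0.0, -0.0, -1.0]]
contact_force: [0.6, -0.9, -0.5]
opening: 0.0005
time_s: 4.02
tool_pos: [0.5153, 0.0661, 0.3158]
orientation: [[0.971, 0.24, 0.0], [0.24, -0.971, 0.0], [0.0, -0.0, -1.0]]
contact_force: [-0.1, 0.1, 0.9]
opening: 0.0007
```

```bash
python3 -m inch '[{"wx":0,"wy":0,"wz":0,"dx":0,"dy":0,"dz":-1,"gripper":0},{"wx":0,"wy":0,"wz":0,"dx":0,"dy":0,"dz":0,"gripper":0},{"wx":0,"wy":0,"wz":0,"dx":0,"dy":0,"dz":0,"gripper":0}]';  python3 -m inch '[{"wx":0,"wy":0,"wz":0,"dx":0,"dy":0,"dz":-1,"gripper":0},{"wx":0,"wy":0,"wz":0,"dx":0,"dy":0,"dz":0,"gripper":0},{"wx":0,"wy":0,"wz":0,"dx":0,"dy":0,"dz":0,"gripper":0}]'
```

```text
time_s: 4.27
tool_pos: [0.5153, 0.0661, 0.3148]
orientation: [[0.971, 0.24, 0.0], [0.24, -0.971, 0.0], [0.0, -0.0, -1.0]]
contact_force: [-0.2, 0.8, 0.7]
opening: 0.0005
time_s: 4.52
tool_pos: [0.5153, 0.0661, 0.3138]
orientation: [[0.971, 0.24, 0.0], [0.24, -0.971, 0.0], [0.0, -0.0, -1.0]]
contact_force: [0.6, -0.8, 2.6]
opening: 0.0003
```

```bash
python3 -m inch '[{"wx":0,"wy":0,"wz":0,"dx":0,"dy":0,"dz":-1,"gripper":0},{"wx":0,"wy":0,"wz":0,"dx":0,"dy":0,"dz":0,"gripper":0},{"wx":0,"wy":0,"wz":0,"dx":0,"dy":0,"dz":0,"gripper":0}]';  python3 -m inch '[{"wx":0,"wy":0,"wz":0,"dx":0,"dy":0,"dz":-1,"gripper":0},{"wx":0,"wy":0,"wz":0,"dx":0,"dy":0,"dz":0,"gripper":0},{"wx":0,"wy":0,"wz":0,"dx":0,"dy":0,"dz":0,"gripper":0}]'
```

```text
time_s: 4.77
tool_pos: [0.5153, 0.0661, 0.3128]
orientation: [[0.971, 0.24, 0.0], [0.24, -0.971, 0.0], [0.0, -0.0, -1.0]]
contact_force: [0.8, 0.8, 2.2]
opening: 0.0007
time_s: 5.02
tool_pos: [0.5153, 0.0661, 0.3118]
orientation: [[0.971, 0.24, 0.0], [0.24, -0.971, 0.0], [0.0, -0.0, -1.0]]
contact_force: [0.5, 0.4, 2.1]
opening: 0.0002
```

```bash
python3 -m inch '[{"wx":0,"wy":0,"wz":0,"dx":0,"dy":0,"dz":-1,"gripper":0},{"wx":0,"wy":0,"wz":0,"dx":0,"dy":0,"dz":0,"gripper":0},{"wx":0,"wy":0,"wz":0,"dx":0,"dy":0,"dz":0,"gripper":0}]'
python3 - <<'E'
from h import *
print([read_state()["contact_force"].round(1).tolist()])
d=snapshot("wrist");cv2.imwrite("pics/wrist3.png",d["image"][:,:,::-1])
d=snapshot("side");cv2.imwrite("pics/side3.png",cv2.resize(d["image"][150:270,190:310,::-1],None,fx=4,fy=4,interpolation=cv2.INTER_CUBIC))
E
```

```text
time_s: 5.27
tool_pos: [0.5153, 0.0662, 0.3114]
orientation: [[0.971, 0.24, 0.0], [0.24, -0.971, -0.0], [0.0, 0.0, -1.0]]
contact_force: [-2.7, -0.3, 9.4]
opening: 0.0002
[[-2.7, -0.3, 9.4]]
```

View pics/wrist3.png

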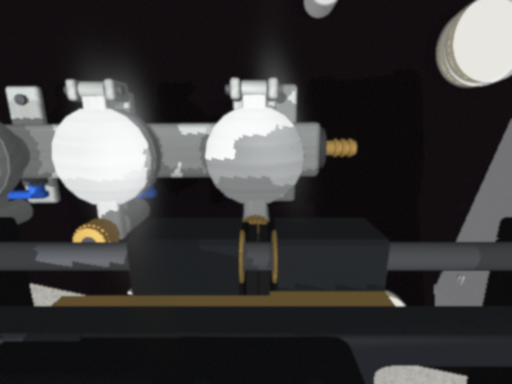

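View pics/side3.png

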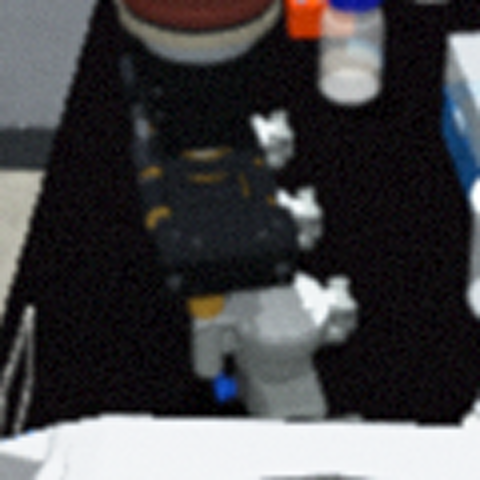

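Bolt 3 sank about 4–5 mm at a steady ~2 N before it hit its stop at 9.4 N, so this is the stripped one. The wrist view shows the fingers centred on it, with the head at (257,219) and the fingers at 258. I'll back off, open, straddle the head and grip it.

```bash
python3 -m inch '[{"wx":0,"wy":0,"wz":0,"dx":0,"dy":0,"dz":12,"gripper":0},{"wx":0,"wy":0,"wz":0,"dx":0,"dy":0,"dz":6,"gripper":0.6},{"wx":0,"wy":0,"wz":0,"dx":0,"dy":0,"dz":0,"gripper":0.6},{"wx":0,"wy":0,"wz":0,"dx":0,"dy":0,"dz":0,"gripper":0.6},{"wx":0,"wy":0,"wz":0,"dx":0,"dy":0,"dz":0,"gripper":0.6},{"wx":0,"wy":0,"wz":0,"dx":0,"dy":0,"dz":0,"gripper":0.6},{"wx":0,"wy":0,"wz":0,"dx":0,"dy":0,"dz":0,"gripper":0.6},{"wx":0,"wy":0,"wz":0,"dx":0,"dy":0,"dz":0,"gripper":0.6}]'
python3 - <<'E'
from h import *
d=snapshot("wrist");cv2.imwrite("pics/wrist4.png",d["image"][:,:,::-1])
E
```

```text
time_s: 6.03
tool_pos: [0.5152, 0.066, 0.3285]
orientation: [[0.971, 0.24, -0.001], [0.24, -0.971, 0.0], [-0.0, -0.0, -1.0]]
contact_force: [0.1, -0.4, -1.0]
opening: 0.0389
```

View pics/wrist4.png

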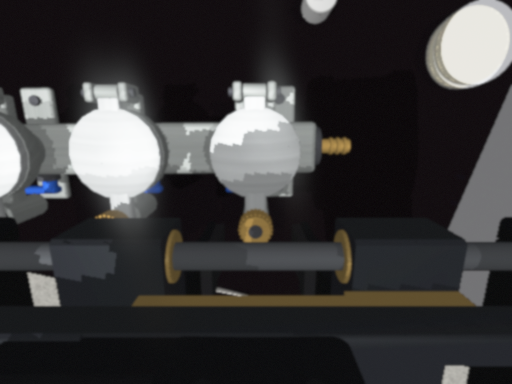

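The head is at (256,228), midway between the pads at columns 174 and 344. I'll go down 34 mm and close.

```bash
python3 -m inch '[{"wx":0,"wy":0,"wz":0,"dx":0,"dy":0,"dz":-9,"gripper":0.6},{"wx":0,"wy":0,"wz":0,"dx":0,"dy":0,"dz":-9,"gripper":0.6},{"wx":0,"wy":0,"wz":0,"dx":0,"dy":0,"dz":-8,"gripper":0.6},{"wx":0,"wy":0,"wz":0,"dx":0,"dy":0,"dz":-8,"gripper":0.6},{"wx":0,"wy":0,"wz":0,"dx":0,"dy":0,"dz":0,"gripper":0.3},{"wx":0,"wy":0,"wz":0,"dx":0,"dy":0,"dz":0,"gripper":0},{"wx":0,"wy":0,"wz":0,"dx":0,"dy":0,"dz":0,"gripper":0},{"wx":0,"wy":0,"wz":0,"dx":0,"dy":0,"dz":0,"gripper":0}]' 25
python3 -m inch '[{"wx":0,"wy":0,"wz":0,"dx":0,"dy":0,"dz":0,"gripper":0},{"wx":0,"wy":0,"wz":0,"dx":0,"dy":0,"dz":0,"gripper":0},{"wx":0,"wy":0,"wz":0,"dx":0,"dy":0,"dz":0,"gripper":0},{"wx":0,"wy":0,"wz":0,"dx":0,"dy":0,"dz":0,"gripper":0}]'
```

```text
time_s: 6.75
tool_pos: [0.5154, 0.0662, 0.2951]
orientation: [[0.971, 0.24, 0.001], [0.24, -0.971, 0.0], [0.001, 0.0, -1.0]]
contact_force: [-1.1, 0.2, 0.2]
opening: 0.0332
time_s: 7.08
tool_pos: [0.5151, 0.0674, 0.295]
orientation: [[0.97, 0.242, 0.0], [0.242, -0.97, 0.002], [0.001, -0.002, -1.0]]
contact_force: [-0.8, 5.8, 0.8]
opening: 0.0192
```

The head is gripped (opening 19 mm), with a small sideways load that a 1.5 mm shift will relieve. Next I'll work out the arc.

```bash
python3 - <<'E'
import numpy as np
R=np.hypot(86,20);a0=np.arctan2(20,86);p=np.zeros(3)
for t in range(4,77,4):
    a=a0+np.radians(t);f=86-R*np.cos(a);q=np.array([f*.9695,f*.245,R*np.sin(a)-20]);print(t,(q-p).round(1),q.round(1));p=q
E
```

```text
4 [1.6 0.4 6. ] [1.6 0.4 6. ]
8 [2.  0.5 5.8] [ 3.5  0.9 11.8]
12 [2.3 0.6 5.7] [ 5.9  1.5 17.4]
16 [2.7 0.7 5.5] [ 8.6  2.2 22.9]
20 [3.1 0.8 5.3] [11.7  2.9 28.2]
24 [3.4 0.9 5. ] [15.1  3.8 33.3]
28 [3.8 1.  4.8] [18.9  4.8 38. ]
32 [4.1 1.  4.5] [22.9  5.8 42.5]
36 [4.4 1.1 4.2] [27.3  6.9 46.7]
40 [4.6 1.2 3.9] [32.   8.1 50.6]
44 [4.9 1.2 3.5] [36.9  9.3 54.1]
48 [5.1 1.3 3.2] [42.  10.6 57.3]
52 [5.3 1.3 2.8] [47.3 12.  60.1]
56 [5.5 1.4 2.4] [52.8 13.4 62.5]
60 [5.7 1.4 2. ] [58.5 14.8 64.5]
64 [5.8 1.5 1.6] [64.3 16.2 66.1]
68 [5.9 1.5 1.2] [70.1 17.7 67.2]
72 [5.9 1.5 0.7] [76.1 19.2 68. ]
76 [6.  1.5 0.3] [82.  20.7 68.3]
```

```bash
python3 -m inch '[{"wx":0,"wy":0,"wz":0,"dx":0,"dy":1.5,"dz":0,"gripper":0},{"wx":0,"wy":0,"wz":0,"dx":0,"dy":0,"dz":0,"gripper":0}]' 35
```

```text
time_s: 7.25
tool_pos: [0.5151, 0.0678, 0.2948]
orientation: [[0.971, 0.241, -0.0], [0.241, -0.971, -0.0], [-0.0, 0.0, -1.0]]
contact_force: [-1.0, 2.0, 0.9]
opening: 0.0189
```

Start of the arc, to about 16°, then check.

```bash
python3 -m inch '[{"wx":0,"wy":0,"wz":0,"dx":1.6,"dy":0.4,"dz":6,"gripper":0},{"wx":0,"wy":0,"wz":0,"dx":2,"dy":0.5,"dz":5.8,"gripper":0},{"wx":0,"wy":0,"wz":0,"dx":2.3,"dy":0.6,"dz":5.7,"gripper":0},{"wx":0,"wy":0,"wz":0,"dx":2.7,"dy":0.7,"dz":5.5,"gripper":0},{"wx":0,"wy":0,"wz":0,"dx":0,"dy":0,"dz":0,"gripper":0},{"wx":0,"wy":0,"wz":0,"dx":0,"dy":0,"dz":0,"gripper":0}]'
python3 - <<'E'
from h import *
d=snapshot("wrist");cv2.imwrite("pics/wrist5.png",d["image"][:,:,::-1])
d=snapshot("side");cv2.imwrite("pics/side5.png",cv2.resize(d["image"][150:270,190:310,::-1],None,fx=4,fy=4,interpolation=cv2.INTER_CUBIC))
E
```

```text
time_s: 7.75
tool_pos: [0.5237, 0.0699, 0.3182]
orientation: [[0.971, 0.24, -0.001], [0.24, -0.971, -0.0], [-0.001, -0.0, -1.0]]
contact_force: [-4.6, 2.1, -1.2]
opening: 0.0188
```

View pics/wrist5.png

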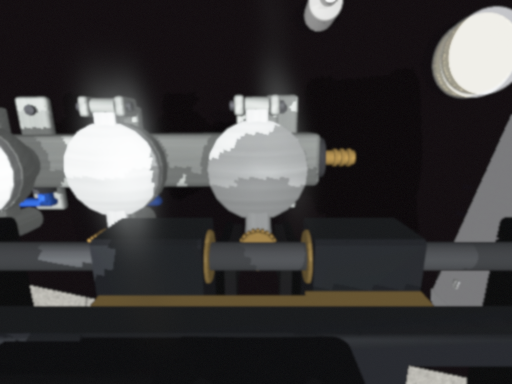

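View pics/side5.png

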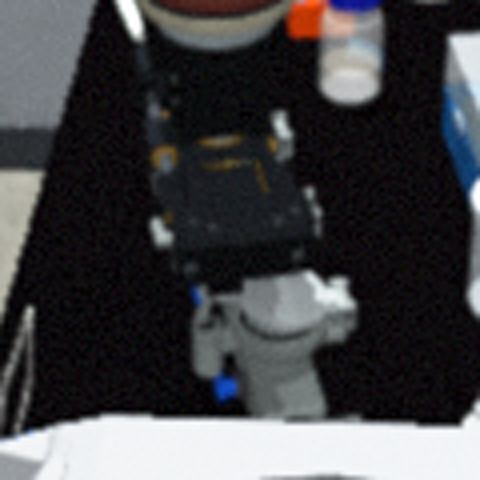

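The cap is lifting: the side crop shows a dark gap under the disc at about (280,330), and the head is still between the pads. The forces are small, so I'll continue.

```bash
python3 -m inch '[{"wx":0,"wy":0,"wz":0,"dx":3.1,"dy":0.8,"dz":5.3,"gripper":0},{"wx":0,"wy":0,"wz":0,"dx":3.4,"dy":0.9,"dz":5,"gripper":0},{"wx":0,"wy":0,"wz":0,"dx":3.8,"dy":1,"dz":4.8,"gripper":0},{"wx":0,"wy":0,"wz":0,"dx":4.1,"dy":1,"dz":4.5,"gripper":0},{"wx":0,"wy":0,"wz":0,"dx":4.4,"dy":1.1,"dz":4.2,"gripper":0},{"wx":0,"wy":0,"wz":0,"dx":4.6,"dy":1.2,"dz":3.9,"gripper":0},{"wx":0,"wy":0,"wz":0,"dx":0,"dy":0,"dz":0,"gripper":0}]'
```

```text
time_s: 8.43
tool_pos: [0.5483, 0.0761, 0.3465]
orientation: [[0.971, 0.241, 0.001], [0.241, -0.971, 0.001], [0.002, -0.0, -1.0]]
contact_force: [-6.1, 1.4, 1.7]
opening: 0.0188
```

```bash
python3 -m inch '[{"wx":0,"wy":0,"wz":0,"dx":4.9,"dy":1.2,"dz":3.5,"gripper":0},{"wx":0,"wy":0,"wz":0,"dx":5.1,"dy":1.3,"dz":3.2,"gripper":0},{"wx":0,"wy":0,"wz":0,"dx":5.3,"dy":1.3,"dz":2.8,"gripper":0},{"wx":0,"wy":0,"wz":0,"dx":5.5,"dy":1.4,"dz":2.4,"gripper":0},{"wx":0,"wy":0,"wz":0,"dx":0,"dy":0,"dz":0,"gripper":0}]'
python3 - <<'E'
from h import *
d=snapshot("wrist");cv2.imwrite("pics/wrist6.png",d["image"][:,:,::-1])
d=snapshot("side");cv2.imwrite("pics/side6.png",cv2.resize(d["image"][150:270,190:310,::-1],None,fx=4,fy=4,interpolation=cv2.INTER_CUBIC))
E
```

```text
time_s: 8.85
tool_pos: [0.5689, 0.0813, 0.3578]
orientation: [[0.971, 0.241, 0.001], [0.241, -0.971, 0.001], [0.001, -0.0, -1.0]]
contact_force: [-4.8, 2.3, 1.1]
opening: 0.0192
```

View pics/wrist6.png

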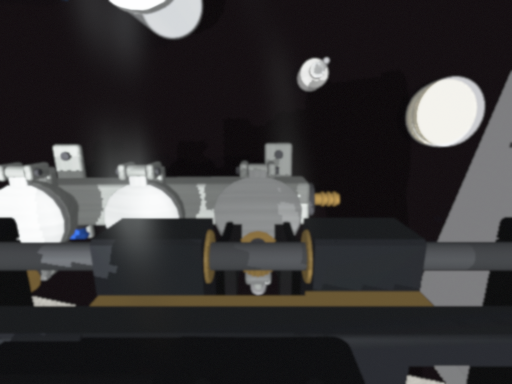

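View pics/side6.png

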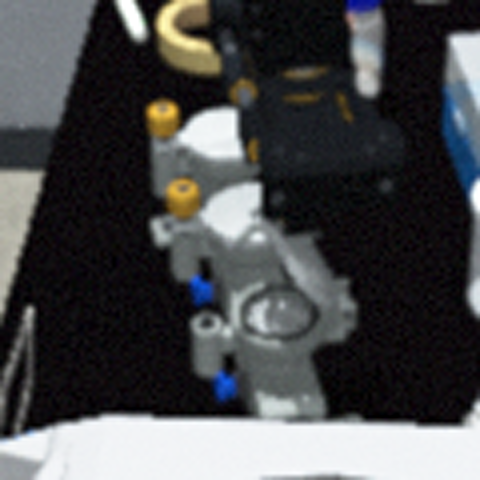

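The side crop shows the cap swung up, with the open port ring at about (282,313) and caps 1 and 2 still shut with their bolts in place. I'll continue to about 70°.

```bash
python3 -m inch '[{"wx":0,"wy":0,"wz":0,"dx":5.7,"dy":1.4,"dz":2,"gripper":0},{"wx":0,"wy":0,"wz":0,"dx":5.8,"dy":1.5,"dz":1.6,"gripper":0},{"wx":0,"wy":0,"wz":0,"dx":5.9,"dy":1.5,"dz":1.2,"gripper":0},{"wx":0,"wy":0,"wz":0,"dx":2,"dy":0.5,"dz":0.2,"gripper":0},{"wx":0,"wy":0,"wz":0,"dx":0,"dy":0,"dz":0,"gripper":0},{"wx":0,"wy":0,"wz":0,"dx":0,"dy":0,"dz":0,"gripper":0},{"wx":0,"wy":0,"wz":0,"dx":0,"dy":0,"dz":0,"gripper":0},{"wx":0,"wy":0,"wz":0,"dx":0,"dy":0,"dz":0,"gripper":0}]'
python3 - <<'E'
from h import *
d=snapshot("wrist");cv2.imwrite("pics/wrist7.png",d["image"][:,:,::-1])
d=snapshot("top");cv2.imwrite("pics/top7.png",d["image"][:,:,::-1])
d=snapshot("side");cv2.imwrite("pics/side7.png",cv2.resize(d["image"][150:270,190:310,::-1],None,fx=4,fy=4,interpolation=cv2.INTER_CUBIC))
E
```

```text
time_s: 9.62
tool_pos: [0.5872, 0.086, 0.3625]
orientation: [[0.971, 0.241, 0.0], [0.241, -0.971, 0.0], [0.0, -0.0, -1.0]]
contact_force: [-3.9, 4.7, 2.6]
opening: 0.0193
```

View pics/wrist7.png

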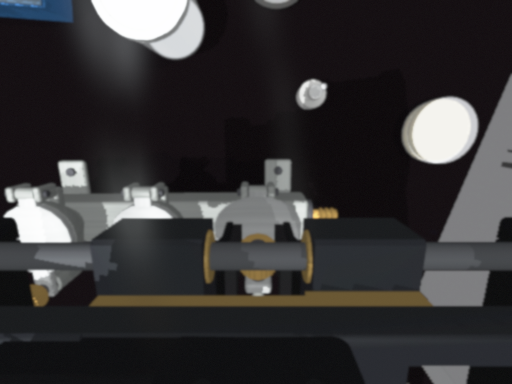

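View pics/side7.png

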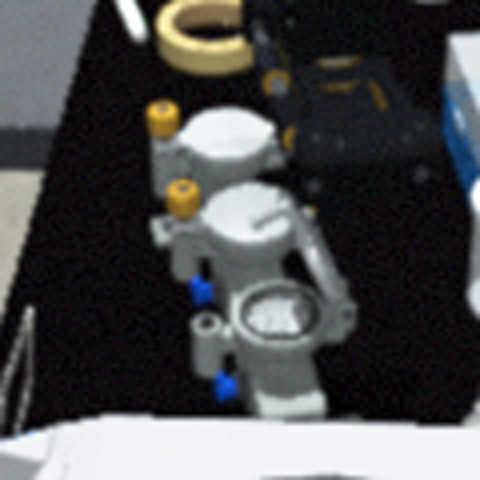

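View pics/top7.png

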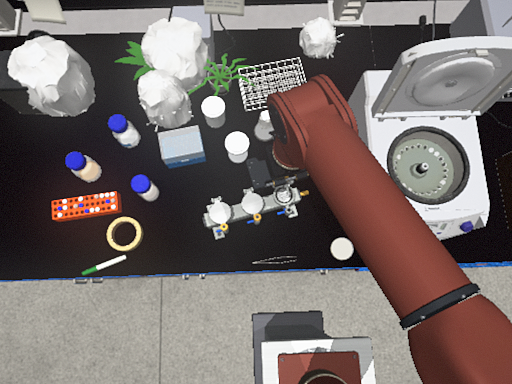

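The cap stands at about 69–70° and is still gripped. The side crop shows the open port ring at (280,315) and caps 1 and 2 shut. In the top view the tweezers (275,260), petri dish (342,248) and blue-capped bottle (145,188) have not moved, and the wrist view shows the dropper bottle upright at (312,94).

```bash
python3 -c "
from plant import *
s=read_state();print(s['tool_pos'],s['opening'],s['contact_force']);print(sign_off())"
```

```text
[0.58711997 0.08603323 0.36249111] 0.018745686011973916 [-3.46540647  3.78753192  3.35396498]
the job is handed in; nothing more can be done
None
```

The stripped bolt is on the right cap (3), and I handed the job in with that cap held open at about 69–70°, at roughly 10 s on the clock.

- **Finding it:** I tapped bolt 3 first. It sank about 4–5 mm at a steady 2 N before its stop (9.4 N), so I did not tap the other two.
- **Opening:** I gripped bolt 3's head along the manifold's y with 35 N and swung its cap round the hinge.
- **Last checks:** The gripper opening is 18.7 mm on a 20 mm head, and the tool force is about 6 N. The cap angle comes from the measured tool travel. Pictures show the port open, caps 1 and 2 shut and the surrounding items where they were.
- **Small disagreements:** The exact moment of first contact in the tap was within the force noise. The grip started about 1.5 mm off-centre, which I mostly corrected.

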